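# Shut and lock the toy bin's lid with its quarter-turn catch

## Robot

A 6-joint arm with a two-finger parallel gripper is mounted at the origin on the work surface. World frame = base frame: x ahead of the robot, y to its left, z up, the work surface at z = 0. Lengths are in mm, angles in rad, forces in N, time in s.
With the tool pointing down it reaches from about 375 to 900 mm from the base axis. Payload 3.1 kg.
Tool frame: the origin (TCP) lies at the very end of the fingers, on their centre line; the grasp point (between the pads) lies 19 mm behind it; z points along the fingers, y is the direction in which the jaws open and shut (so a half turn about z gives the same grasp; the last joint's range is limited). The gripper opens to 85 mm and grips with 20 to 120 N. Pads are 22 mm wide; open, the fingers measure 114 mm over their backs; the gripper's body (76 mm by 85 mm) begins 54 mm behind the grasp point. The pads swing forward as they close: fully open they stand 13 mm farther back than shut.
Start: joints at [0.926, 0.527, 1.433, -0, 1.181, -0.178], TCP at [280.669, 558.41, 231.31] pointing down, gripper open.
Joint ranges: [-3.08, 3.08], [-0.75, 2.2], [0.22, 2.44], [-1.43, 4.57], [0, 2.65], [-2.85, 2.85]. Speed limits (rad/s): [2.79, 2.79, 3.14, 3.14, 3.14, 3.14].

## Interface

Orientations are given as [roll, pitch, yaw] about the fixed x, y, z axes, in that order (R = Rz(yaw) Ry(pitch) Rx(roll)).
In Python, from cell import robot, read_camera, workorder, finder gives the robot as it stands.
- The arm moves only by the tool drive_tool, never from a script. Its argument "plan" is a list that holds one entry, the list of rows, each a list of 7 numbers: the shift along the tool's x, y, z in m, then the turn, a rotation vector about the tool's x, y, z in degrees, then the finger opening in m, from 0 to 0.0854. A call has exactly 10 rows; each row is the pose to reach, as a shift and turn from the pose commanded when the call began, along the tool's axes at that moment; what a row does not reach only later rows make up. A row lasts 1/10 s, in which the tool goes at most 50 mm and 8.59 degrees, less where a joint would pass 70% of its speed; a pose out of reach is approached as far as the arm can. A call with a gripper value outside its range is refused whole. The fingers move at their own pace and stop on an object; "grip_force" is the grip in N (left out, the last holds). Time passes only in rows, so rows that repeat a pose let the fingers close, or fill a call up. It gives the time, the measured TCP pose, the force and the opening at its end, in the units of the state.
- robot.get_state(): the state, without advancing time (a new reading comes with each control period).
- read_camera(name): name is "side" or "top" or "wrist"; returns a dict with "frame" (420x560x3 uint8, red, green, blue), "K" (3x3 intrinsics, pixels), "R" (3x3) and "t" (3): a world point X has camera coordinates R X + t. Camera axes: x right, y down, z forward; pixel columns grow to the right and rows downward; lengths in mm; the calibration is good to about 2 mm. A picture is of the moment at which its call begins. There is no depth.
- workorder.hand_in(): hands the job in, once; it reports no verdict.
Trained networks look in the newest picture that a camera, given by its name, has taken for a name from the list of things; names that differ only in an ending like _2 or _b are one class to them, and where a whole thing is asked for, a point or a joint stands for the part that bears it (a point fixed in the world has none). Each returns a list of dicts, best first, with "p" (0 to 1); they miss things now and then, are a little off and sometimes report something else, mostly with a low value. They report only what shows in the picture. A call takes as long as a camera call.
- finder.look_for(name, camera): "centre" ([x, y, z] in mm, in world coordinates, good to about 4 mm: the middle of the surface that is visible of it).
- finder.cut_out(name, camera): "pixels" (420x560 bool, what is visible of it).
- finder.landmark_of(name, camera): "centre" ([x, y, z] in mm, in world coordinates, good to about 4 mm: a listed point, or the origin of a listed thing).
The state is a dict: "time": time; "qpos": joint angles; "qd": joint speeds; "joint_efforts": joint torques, N m; "position": TCP position; "eef_rot": TCP orientation; "ft_force": force on the tool from outside, world axes, zero at the start; "wrist_torque": the same for the moment, N m; "grip_width": opening from 0.0 (shut) to 1.0 (fully open).
Only numpy, scipy, OpenCV 4.12 (cv2) and the standard library are available. Lean on these libraries where they do the work, as an engineer would, in place of code of your own. Each camera call takes 0.05 s, during which the arm holds its last target.

## Task

Shut the toy bin: push its raised lid down with the fingertips until it lies flat on the box, then set the closed fingertips in the slot of the round catch in the lid and turn it clockwise (seen from above) until it comes to its stop, so that the lid is locked, and take the hand away. Only push and turn: do not lift the lid any further and do not pick anything up. Leave the toys and the lamp's switch as they are.

Things in the scene. Friction and masses are not known exactly. Their poses are not given: they have to be found in the camera images.
- bin: The toy bin: a fixed plywood box, 220 mm deep (its x), 300 mm wide (its y), walls 110 mm high and 12 mm thick. Origin at the middle of its underside, on the bench; x points from the front (nearest the robot) to the hinged far side. It holds a few blocks.
- lid (a joint): Opening angle of the bin's lid, rad: 0 shut, flat on the walls and firmly stopped; starts at 0.2 to 0.5. White board 220 x 300 x 16 mm, about 0.6 kg with the catch, hinged on the far side so that its front edge stands up; when shut its top face is 126 mm above the bench. Friction hinges hold it at any angle; 2 to 5 N down near its front edge moves it.
- lid_hinge (a point): Middle of the hinge line, 110 mm above the bench; it stays in place. Its frame turns with the lid: x from front edge to hinge (front edge at x = -220 mm), y along the hinge line, z out of the top face, which lies at z = 16 mm. In it the catch's axis is at x = -155 mm, y = 0. Beyond 60 mm either side of the axis the lid is plain board, good to push on.
- lid_front (a point): Middle of the lid's front edge, on its top face; axes as lid_hinge. It is 220 mm from the hinge line and 65 mm from the catch's axis.
- catch (a joint): Angle of the quarter-turn catch, rad: 0 open (slot along the front edge), growing clockwise seen from above, 1.571 locked, at a hard stop (slot square to the front edge). Starts at 0 to 0.4, stays where it is left; turns with 0.12 N m (5 N at 25 mm). Its tongue swings beneath a keeper in the box front, and hits it if the lid stands over about 5 mm up.
- catch_slot (a point): Centre of the catch, on its axis, 1 mm above the lid's top face: a flat grey plastic disc 92 mm across, let into the lid, with a straight slot through its middle, 34 mm wide, 76 mm long, 16 mm deep from this point, with a black floor. Turns with the catch: y along the slot, z up out of the lid. A white pip marks the slot's -y end: to the robot's right when open, to the front when locked.
- toggle (a joint): The night lamp's little steel toggle, 20 mm long, on a white in-line switch box beside the lamp on the left: 0 leaning to the robot, as it starts, 0.7 thrown away from it. Leave it.
- helicopter: Blue plastic toy helicopter, 170 mm long, 95 mm high, loose, right of the bin. Origin at the middle of its underside. Bystander.
- abacus: Upright wooden abacus frame with beads, 210 mm wide, 50 mm deep, 148 mm high, loose, left of the bin, its width along the bin's side. Origin at the middle of its underside. Bystander.
- globe: Glass snow-globe shell on a dark wooden foot, 84 mm across, 96 mm high, loose, left of the bin's front corner. Origin at the middle of its underside. Bystander.
- shovel: Orange plastic toy shovel lying flat, 220 mm long, 24 mm high, loose, in front of the bin. Origin at its middle on the underside. Bystander.
- car: Wooden toy car, 100 mm long, 58 mm wide, 54 mm high, loose, in front of the bin's right corner. Origin at the middle of its underside. Bystander.
- stacker: Wooden ring stacker, 90 mm across, 111 mm high, loose, right of the bin. Origin at the middle of its underside. Bystander.

How it is judged (in metres and radians):
On the way, in this order (a step that is already met when the one before it is completed fails the run):
1. the lid is pushed down onto the box (the cam can draw in the last few mm) while the catch is still open (value of joint lid below 0.035 rad and value of joint catch below 0.6 rad), for 0.2 s.
2. the catch is turned to its stop with the lid down (value of joint lid below 0.015 rad and value of joint catch above 1.48 rad), for 0.2 s.
At the end, for the whole second after the job is handed in: The lid is shut (within 0.015 rad, under 4 mm at its front edge), the catch stands within 5 degrees of its locked stop, both at rest; no toy has shifted more than 30 mm and the lamp's toggle is as it was (all of step 2 and velocity of joint catch between -0.05 and 0.05 rad/s and velocity of joint lid below 0.05 rad/s and value of joint toggle below 0.25 rad and distance of each of helicopter, abacus, globe, shovel, car, stacker from where it was at the start of the episode below 0.03 m); the robot touches nothing.
It fails at once if the bin or its lid is pushed with the arm or the gripper's body instead of the fingertips (over 5 N) (contact force between the arm and bin above 5 N).
It fails at once if the lid is lifted or swung further open (beyond 0.62 rad) (value of joint lid above 0.62 rad).
It fails at once if a toy is lifted, carried or pushed about (over 30 mm) or tipped over (distance of any of helicopter, abacus, globe, shovel, car, stacker from where it was at the start of the episode above 0.03 m or angle between any of helicopter, abacus, globe, shovel, car, stacker's own z axis and vertical above 0.5 rad).
It fails at once if the lamp's toggle is moved (value of joint toggle above 0.25 rad).
It also fails if it takes over 42 s, if anything falls off the work surface, if the arm or the gripper's body presses on something with over 40 N, if the wrist force passes 120 N, or if a joint passes its speed limit or range.

## Working session

There is one attempt and no reset: what is moved stays moved. The work goes in short steps, Python scripts to look and compute and a tool call to move; the robot and the scene stay as the last step left them, time stands still between calls to the robot, and variables do not carry over. Pictures are saved under pics/ and viewed, and the job is handed in when it is done.

Besides the shell and the picture viewer there is one more tool, called after "Request:" as a command line: name --argument value ..., lists and objects as JSON in quotes. drive_tool: Moves the arm, as the interface text tells. Its arguments: {"type":"object","properties":{"plan":{"type":"array"},"grip_force":{"type":"number"}},"required":["plan"]}

```bash
mkdir -p pics; ls; cat > h.py <<'E'
import numpy as np, cv2
from scipy.spatial.transform import Rotation as Ro
from cell import robot, read_camera, workorder, finder
def save(c,n):
    d=read_camera(c); cv2.imwrite(f'pics/{n}.png',d['frame'][:,:,::-1]); return d
def rel(target_pos, target_rpy, s=None):
    s=s or robot.get_state()
E
python3 - <<'E'
from h import *
np.set_printoptions(precision=3,suppress=True)
s=robot.get_state(); print(s)
for c in ['side','top','wrist']:
    save(c,c+'0')
    for n in ['lid_hinge','lid_front','catch_slot','bin','abacus','globe','toggle']:
        try: print(c,n,[(np.round(r['centre'],1),round(r['p'],2), {k:v for k,v in r.items() if k not in('centre','p')}) for r in finder.landmark_of(n,c)[:2]])
        except Exception as e: print(c,n,e)
E
```

```text
pics
{'time': 0.0, 'qpos': array([ 0.926,  0.528,  1.434,  0.   ,  1.181, -0.179]), 'qd': array([ 0.   , -0.   , -0.002, -0.001,  0.002, -0.001]), 'joint_efforts': array([  0.001, -44.235, -17.803,  -0.   ,   0.008,   0.   ]), 'position': array([280.246, 557.848, 230.335]), 'eef_rot': array([-3.139, -0.   ,  2.676]), 'ft_force': array([-0.218, -0.675,  0.418]), 'wrist_torque': array([-0.024,  0.002, -0.014]), 'grip_width': 1.0002742496854768}
side lid_hinge [(array([730.3,  27.4, 112.2]), 0.86, {})]
side lid_front [(array([521.8,  15.6, 177.3]), 0.87, {})]
side catch_slot [(array([588.9,  18.9, 161.2]), 0.96, {})]
side bin [(array([668.3, 263.3,   2.6]), 0.46, {}), (array([480.5, 237.8,   1.6]), 0.31, {})]
side abacus [(array([668.5, 265.7,   0.5]), 0.83, {})]
side globe [(array([480.9, 238.4,   1.4]), 0.96, {})]
side toggle it knows: abacus, bin, car, catch_slot, globe, helicopter, lid_front, lid_hinge, shovel, stacker
top lid_hinge [(array([730. ,  23.7, 112.5]), 0.87, {})]
top lid_front [(array([522.7,   8.3, 176.6]), 0.73, {})]
top catch_slot [(array([585.3,  16.7, 164. ]), 0.91, {}), (array([670.4, 266.5,  -0.6]), 0.56, {})]
top bin [(array([621.7,  16.9,   0.5]), 0.74, {})]
top abacus [(array([670.5, 265.3,   0.4]), 0.63, {})]
top globe [(array([477.1, 239.3,   1. ]), 0.92, {})]
top toggle it knows: abacus, bin, car, catch_slot, globe, helicopter, lid_front, lid_hinge, shovel, stacker
wrist lid_hinge []
wrist lid_front []
wrist catch_slot []
wrist bin []
wrist abacus []
wrist globe []
wrist toggle it knows: abacus, bin, car, catch_slot, globe, helicopter, lid_front, lid_hinge, shovel, stacker
```

View pics/side0.png

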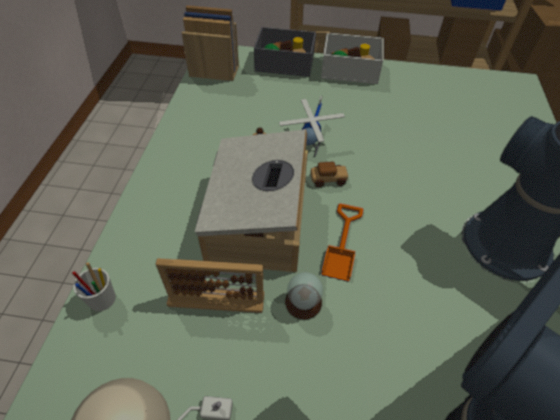

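View pics/top0.png

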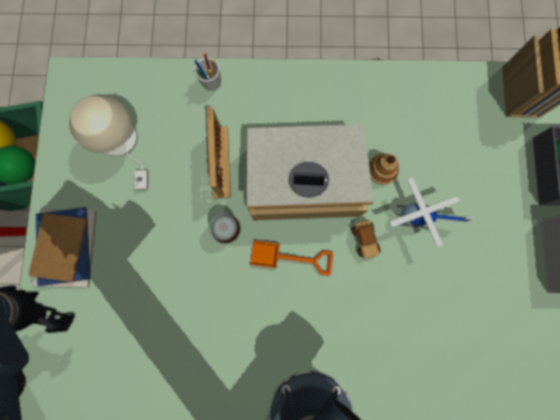

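```bash
python3 - <<'E'
from h import *
for n in ['abacus','globe','helicopter','shovel','car','stacker']:
  for c in ['top','side']:
    print(c,n,[(np.round(r['centre'],1),round(r['p'],2)) for r in finder.landmark_of(n,c)[:1]])
print(robot.get_state()['time'])
E
```

```text
top abacus [(array([6.705e+02, 2.653e+02, 4.000e-01]), 0.63)]
side abacus [(array([6.685e+02, 2.657e+02, 5.000e-01]), 0.83)]
top globe [(array([477.1, 239.3,   1. ]), 0.92)]
side globe [(array([480.9, 238.4,   1.4]), 0.96)]
top helicopter [(array([ 521.7, -280.5,   -1.9]), 0.66)]
side helicopter [(array([399.8,  55.5,   0.9]), 0.66)]
top shovel [(array([404.5,  53.5,  -1.1]), 0.64)]
side shovel [(array([399.5,  55. ,  -1.6]), 0.62)]
top car []
side car [(array([ 4.529e+02, -1.494e+02,  1.000e-01]), 0.71)]
top stacker [(array([ 6.567e+02, -2.025e+02,  2.000e-01]), 0.74)]
side stacker []
1.65
```

The lid stands at roughly 0.24 rad, and the slot (top image, about (310,180)) lies nearly along the front edge. Next I measure the yaw and slot angle and work out the first move.

```bash
cat >> h.py <<'E'
def ray(d,uv,z):
    r=d['R'].T@np.linalg.inv(d['K'])@np.array([uv[0],uv[1],1.]); o=-d['R'].T@d['t']; return o+r*(z-o[2])/r[2]
def proj(d,X):
    p=d['K']@(d['R']@np.array(X,float)+d['t']); return p[:2]/p[2]
def relto(pos,yaw):
    s=robot.get_state(); R=Ro.from_euler('xyz',s['eef_rot']).as_matrix()
    T=Ro.from_euler('xyz',[np.pi,0,yaw]).as_matrix()
    print('pos',np.round(s['position'],1),'rot',np.round(s['eef_rot'],3),'q',np.round(s['qpos'],2),'t',s['time'])
    print('shift m',np.round(R.T@(np.array(pos)-s['position'])/1000,4),'rotvec deg',np.round(np.degrees(Ro.from_matrix(R.T@T).as_rotvec()),2))
E
python3 - <<'E'
from h import *
d=save('top','top1'); f=d['frame']
cv2.imwrite('pics/top1z.png',cv2.resize(f[110:230,230:390,::-1],None,fx=5,fy=5,interpolation=cv2.INTER_CUBIC))
m=finder.cut_out('lid_front','top')
print([(r['p'],r['pixels'].sum()) for r in m])
if m:
    c=max(cv2.findContours(m[0]['pixels'].astype('uint8'),0,1)[0],key=cv2.contourArea); print(cv2.minAreaRect(c), cv2.approxPolyDP(c,5,True)[:,0])
print(d['R'],d['t'],d['K'])
# model projection of slot/corners for guess
for a in (.2,.24,.28):
  for yaw in (.03,.065,.1):
    H=np.array([730.2,25.5,110]);cy,sy=np.cos(yaw),np.sin(yaw)
    Rl=np.array([[cy,-sy,0],[sy,cy,0],[0,0,1]])@Ro.from_euler('y',a).as_matrix()
    print(a,yaw,[np.round(proj(d,H+Rl@np.array(p)),1).tolist() for p in [(-220,150,16),(-220,-150,16),(0,150,16),(0,-150,16),(-155,0,17)]],np.round(H+Rl@[-220,0,16]))
relto([550,100,230],3.14)
E
```

```text
[(0.96, np.int64(9874)), (0.54, np.int64(991))]
((308.14251708984375, 165.1330108642578), (81.88236999511719, 125.5805435180664), 88.02507019042969) [[362 124]
 [247 128]
 [247 208]
 [372 203]]
[[ 0.01649243 -0.99982212 -0.00915031]
 [-0.98485825 -0.01466469 -0.17274019]
 [ 0.17257527  0.01186067 -0.98492492]] [  65.91179422  534.37575727 1035.82943481] [[401.64919945   0.         284.85807649]
 [  0.         401.64919945 207.95367742]
 [  0.           0.           1.        ]]
0.2 0.03 [[244.6, 206.7], [370.3, 204.8], [246.7, 127.7], [362.7, 125.8], [306.6, 180.9]] [518.  19. 169.]
0.2 0.065 [[247.7, 208.8], [373.3, 202.6], [246.7, 129.6], [362.6, 123.9], [308.7, 180.8]] [518.  12. 169.]
0.2 0.1 [[251.0, 210.7], [376.2, 200.2], [246.8, 131.6], [362.3, 122.0], [310.8, 180.7]] [519.   4. 169.]
0.24 0.03 [[244.2, 205.0], [371.0, 203.1], [246.7, 127.5], [362.7, 125.6], [306.6, 179.5]] [520.  19. 178.]
0.24 0.065 [[247.3, 207.1], [373.9, 200.9], [246.7, 129.4], [362.5, 123.7], [308.8, 179.5]] [521.  12. 178.]
0.24 0.1 [[250.6, 209.1], [376.8, 198.5], [246.8, 131.4], [362.3, 121.8], [310.9, 179.3]] [521.   5. 178.]
0.28 0.03 [[243.8, 203.2], [371.6, 201.3], [246.7, 127.3], [362.7, 125.4], [306.7, 178.0]] [523.  19. 186.]
0.28 0.065 [[246.9, 205.3], [374.6, 199.0], [246.7, 129.2], [362.5, 123.5], [308.8, 178.0]] [524.  12. 186.]
0.28 0.1 [[250.1, 207.3], [377.4, 196.6], [246.8, 131.2], [362.2, 121.6], [310.9, 177.8]] [524.   5. 186.]
pos [280.6 558.4 231.3] rot [-3.142 -0.     2.676] q [ 0.93  0.53  1.43  0.    1.18 -0.18] t 1.75
shift m [-0.4465 -0.2886  0.0013] rotvec deg [ -0.   -0.  -26.6]
```

View pics/top1z.png

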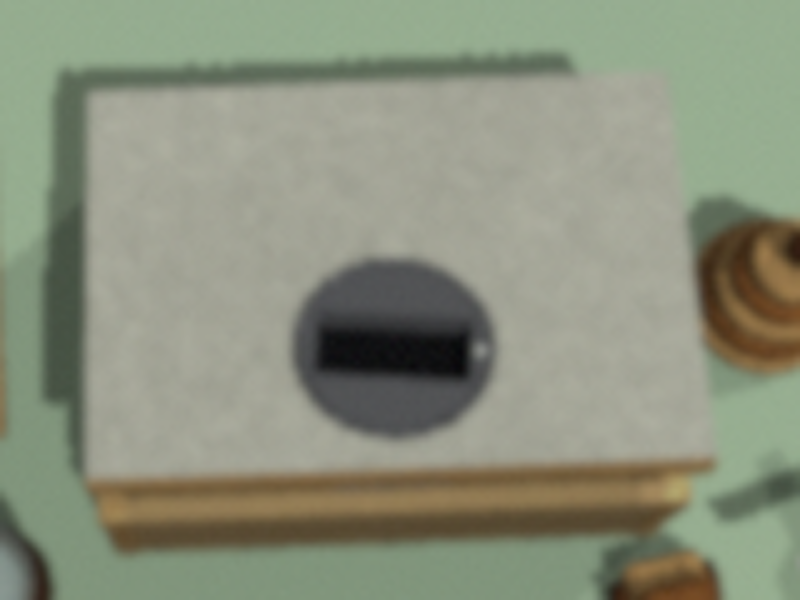

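Request:
drive_tool --plan '[[[-0.03, -0.02, -0.01, 0, 0, -2, 0], [-0.06, -0.041, -0.02, 0, 0, -4, 0], [-0.09, -0.061, -0.02, 0, 0, -6, 0], [-0.12, -0.081, -0.02, 0, 0, -8, 0], [-0.15, -0.102, -0.02, 0, 0, -10, 0], [-0.18, -0.122, -0.02, 0, 0, -12, 0], [-0.21, -0.143, -0.02, 0, 0, -14, 0], [-0.24, -0.163, -0.02, 0, 0, -16, 0], [-0.27, -0.183, -0.02, 0, 0, -18, 0], [-0.3, -0.204, -0.02, 0, 0, -20, 0]]]' --grip_force 60

```text
time: 2.75
position: [457.8, 240.2, 251.5]
eef_rot: [3.141, 0.001, 3.026]
ft_force: [0.2, -0.1, -0.2]
grip_width: -0.0
```

```bash
python3 - <<'E'
from h import *
relto([536,100,200],3.11)
s=robot.get_state();print(s['ft_force'],s['grip_width'])
E
```

```text
pos [457.8 240.2 251.5] rot [3.141e+00 1.000e-03 3.026e+00] q [ 0.27  0.36  1.68  0.    1.11 -1.19] t 2.75
shift m [-0.0938 -0.1303  0.0515] rotvec deg [ 0.02  0.03 -4.79]
[ 0.24261905 -0.14456223 -0.21847306] -0.000338970616845729
```

Request:
drive_tool --plan '[[[-0.024, -0.033, 0.0, 0, 0, -1.2, 0], [-0.047, -0.066, 0.0, 0, 0, -2.4, 0], [-0.071, -0.099, 0.0, 0, 0, -3.6, 0], [-0.094, -0.13, 0.0, 0, 0, -4.8, 0], [-0.094, -0.13, 0.02, 0, 0, -4.8, 0], [-0.094, -0.13, 0.04, 0, 0, -4.8, 0], [-0.094, -0.13, 0.055, 0, 0, -4.8, 0], [-0.094, -0.13, 0.065, 0, 0, -4.8, 0], [-0.094, -0.13, 0.065, 0, 0, -4.8, 0], [-0.094, -0.13, 0.065, 0, 0, -4.8, 0]]]'

```text
time: 3.75
position: [535.6, 101.5, 186.7]
eef_rot: [3.142, 0.001, 3.109]
ft_force: [0.1, -0.7, 0.6]
grip_width: 0.001
```

```bash
python3 - <<'E'
from h import *
relto([536,100,126],3.11)
save('side','side1')
E
```

```text
pos [535.6 101.5 186.7] rot [3.142e+00 1.000e-03 3.109e+00] q [-0.02  0.48  1.68 -0.    0.98 -1.56] t 3.75
shift m [-0.0004 -0.0015  0.0607] rotvec deg [ 0.    0.04 -0.06]
```

View pics/side1.png

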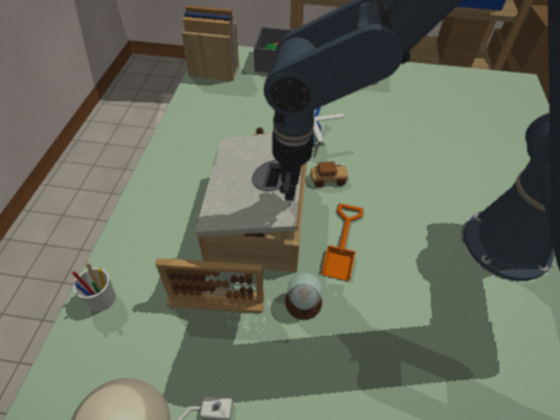

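The closed fingertips, at about (290,195), stand over the lid's front edge strip, left of the disc. I push down slowly from here.

Request:
drive_tool --plan '[[[0, 0, 0.006, 0, 0, 0, 0], [0, 0, 0.012, 0, 0, 0, 0], [0, 0, 0.018, 0, 0, 0, 0], [0, 0, 0.024, 0, 0, 0, 0], [0, 0, 0.03, 0, 0, 0, 0], [0, 0, 0.036, 0, 0, 0, 0], [0, 0, 0.042, 0, 0, 0, 0], [0, 0, 0.048, 0, 0, 0, 0], [0, 0, 0.052, 0, 0, 0, 0], [0, 0, 0.056, 0, 0, 0, 0]]]'

```text
time: 4.8
position: [535.0, 101.4, 129.8]
eef_rot: [3.142, -0.001, 3.109]
ft_force: [-2.4, -0.3, 3.5]
grip_width: 0.0
```

Request:
drive_tool --plan '[[[0, 0, 0.001, 0, 0, 0, 0], [0, 0, 0.002, 0, 0, 0, 0], [0, 0, 0.003, 0, 0, 0, 0], [0, 0, 0.004, 0, 0, 0, 0], [0, 0, 0.005, 0, 0, 0, 0], [0, 0, 0.006, 0, 0, 0, 0], [0, 0, 0.006, 0, 0, 0, 0], [0, 0, 0.006, 0, 0, 0, 0], [0, 0, 0.006, 0, 0, 0, 0], [0, 0, 0.006, 0, 0, 0, 0]]]'

```text
time: 5.8
position: [535.3, 101.4, 126.0]
eef_rot: [-3.141, 0.001, 3.109]
ft_force: [-5.8, -0.3, 14.0]
grip_width: -0.001
```

Lid is down: z = 126.0, 14 N. Back off for a clear look at the slot.

Request:
drive_tool --plan '[[[0, 0, -0.02, 0, 0, 0, 0], [0, 0, -0.05, 0, 0, 0, 0], [0, 0, -0.08, 0, 0, 0, 0], [0.03, 0, -0.1, 0, 0, 0, 0], [0.06, 0, -0.1, 0, 0, 0, 0], [0.09, 0, -0.1, 0, 0, 0, 0], [0.1, 0, -0.1, 0, 0, 0, 0], [0.1, 0, -0.1, 0, 0, 0, 0], [0.1, 0, -0.1, 0, 0, 0, 0], [0.1, 0, -0.1, 0, 0, 0, 0]]]'

```text
time: 6.8
position: [437.6, 104.5, 224.4]
eef_rot: [3.142, 0.003, 3.108]
ft_force: [-0.1, -1.0, -0.0]
grip_width: -0.002
```

```bash
python3 - <<'E'
from h import *
for c in ['side','top','wrist']:
    d=save(c,c+'2')
    for n in ['lid_hinge','lid_front','catch_slot']:
        print(c,n,[(np.round(r['centre'],1),round(r['p'],2)) for r in finder.landmark_of(n,c)[:1]])
E
python3 -c "
import cv2,numpy as np
a=[cv2.imread(f'pics/{c}2.png') for c in ('side','top','wrist')]
cv2.imwrite('pics/m2.png',np.vstack([np.hstack([cv2.resize(a[0],(400,300)),cv2.resize(a[1],(400,300))]),np.hstack([cv2.resize(a[2],(400,300)),cv2.resize(a[1][110:230,230:390],(400,300))])]))"
```

```text
side lid_hinge [(array([727.3,  23.6, 107.4]), 0.87)]
side lid_front [(array([508.4,  14.8, 126.2]), 0.64)]
side catch_slot [(array([578.8,  13.4, 128.1]), 0.76)]
top lid_hinge [(array([730.2,  22.3, 112.2]), 0.75)]
top lid_front [(array([512.8,  10.8, 122.2]), 0.97)]
top catch_slot [(array([575.1,  16.1, 129.9]), 0.97)]
wrist lid_hinge []
wrist lid_front [(array([515.4,  12.4, 126.2]), 0.91)]
wrist catch_slot [(array([577.9,  13. , 126.4]), 0.96)]
```

View pics/m2.png

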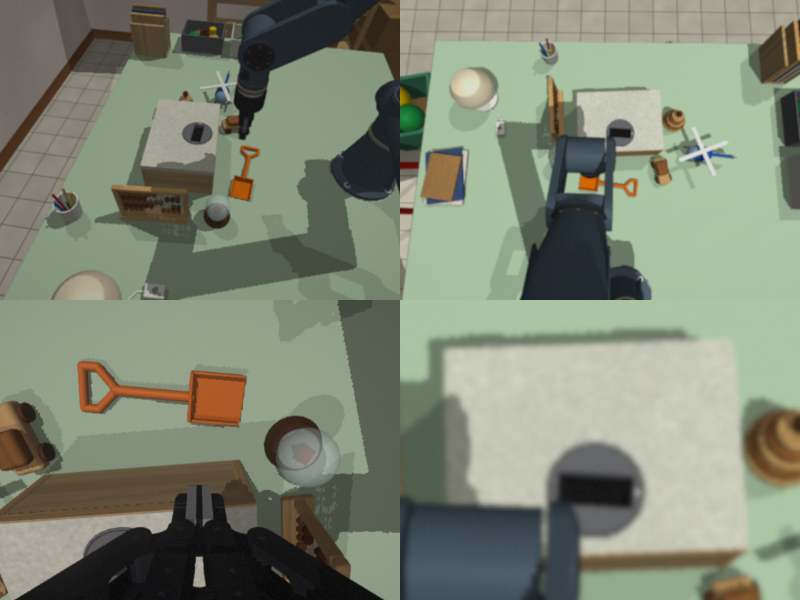

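```bash
python3 - <<'E'
from h import *
for c in ['top','side']:
    d=read_camera(c); f=d['frame'];g=f.max(2).astype(int)
    p=proj(d,[577,14.5,127]); q=proj(d,[577,14.5,111]); print(c,'exp',p,q)
    u,v=p.astype(int)
    sub=g[v-22:v+22,u-28:u+28]
    m=np.zeros(g.shape,np.uint8)
    dark=(g<45).astype(np.uint8)
    n,l,st,ce=cv2.connectedComponentsWithStats(dark,connectivity=4)
    k=np.bincount(l[v-4:v+5,u-4:u+5][dark[v-4:v+5,u-4:u+5]>0]).argmax(); print(st[k],ce[k])
    ys,xs=np.where(l==k)
    P=np.array([ray(d,(x,y),111)[:2] for x,y in zip(xs,ys)]); 
    r=cv2.minAreaRect(P.astype(np.float32)); e=np.linalg.eigh(np.cov(P.T))[1][:,1]
    print('black @111 mean',P.mean(0).round(1),r,'axis from +y toward',np.degrees(np.arctan2(e[0],e[1])))
    big=cv2.resize(f[v-40:v+40,u-50:u+50,::-1],None,fx=7,fy=7,interpolation=cv2.INTER_NEAREST); cv2.imwrite(f'pics/{c}3.png',big)
    print(u-50,v-40)
relto([577,14.5,145],3.14)
E
```

```text
top exp [308.61476153 185.67971705] [308.30726028 187.10344929]
[294 180  28  12 294] [307.31632653 185.88435374]
black @111 mean [580.2  17.1] ((581.2020874023438, 16.55215835571289), (28.847675323486328, 69.14985656738281), 0.8149776458740234) axis from +y toward 2.000261649099033
258 145
side exp [275.77505998 183.83917297] [275.72514169 188.44699784]
[267 175  18  23 259] [275.87644788 186.93050193]
black @111 mean [577.4   9.4] ((577.21044921875, 6.916479110717773), (70.38202667236328, 29.687623977661133), 86.74584197998047) axis from +y toward 2.7894523252264958
225 143
pos [435.3 104.6 224.3] rot [-3.142  0.     3.109] q [-0.01  0.3   1.87 -0.    0.97 -1.55] t 7.5
shift m [-0.1445 -0.0854  0.0794] rotvec deg [-0.    0.   -1.79]
```

```bash
python3 -c "
import cv2,numpy as np
a=[cv2.resize(cv2.imread(f'pics/{c}3.png'),(400,320)) for c in ('side','top')];cv2.imwrite('pics/m3.png',np.hstack(a))"
```

```text
(no output)
```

View pics/m3.png

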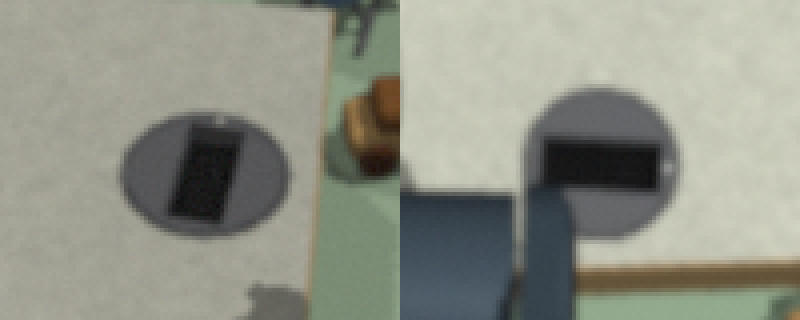

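The two views agree on the slot centre at about (577, 15), rim z 127, with the slot axis turned about 2.4° from world y, so the catch is at about 0.09 rad. I'll insert 16 mm off-centre, towards the pip end, and swing along an arc. First I hover.

Request:
drive_tool --plan '[[[-0.03, -0.02, 0, 0, 0, 0, 0], [-0.06, -0.04, 0, 0, 0, 0, 0], [-0.09, -0.06, 0, 0, 0, 0, 0], [-0.12, -0.08, 0, 0, 0, 0.3, 0], [-0.1445, -0.101, 0.01, 0, 0, 0.5, 0], [-0.1445, -0.101, 0.03, 0, 0, 0.5, 0], [-0.1445, -0.101, 0.06, 0, 0, 0.5, 0], [-0.1445, -0.101, 0.074, 0, 0, 0.5, 0], [-0.1445, -0.101, 0.074, 0, 0, 0.5, 0], [-0.1445, -0.101, 0.074, 0, 0, 0.5, 0]]]'

```text
time: 8.5
position: [576.6, -1.1, 150.4]
eef_rot: [3.142, -0.0, 3.1]
ft_force: [0.7, -0.1, 0.0]
grip_width: -0.0
```

```bash
python3 - <<'E'
from h import *
d=save('wrist','wrist4'); e=save('side','side4')
s=robot.get_state()
for n,x in (('wrist',d),('side',e)):
    print(n,'tip',proj(x,s['position']),'slot c',proj(x,[577,15,127]))
u,v=proj(e,[577,15,127]).astype(int)
a=cv2.resize(e['frame'][v-50:v+40,u-60:u+60,::-1],(400,300),interpolation=cv2.INTER_CUBIC)
cv2.imwrite('pics/m4.png',np.hstack([a,cv2.resize(d['frame'][:,:,::-1],(400,300))]))
print(u,v)
relto([576.3,-1,128],3.10)
E
```

```text
wrist tip [278.98892981 279.46172556] slot c [311.18618749 251.73678301]
side tip [276.75534973 171.73499492] slot c [275.7415409  183.99410676]
275 183
pos [577.4  -1.1 151.4] rot [-3.141e+00  2.000e-03  3.100e+00] q [-0.2   0.57  1.63  0.    0.94 -1.72] t 8.6
shift m [0.0011 0.0001 0.0234] rotvec deg [-0.02  0.14  0.  ]
```

View pics/m4.png

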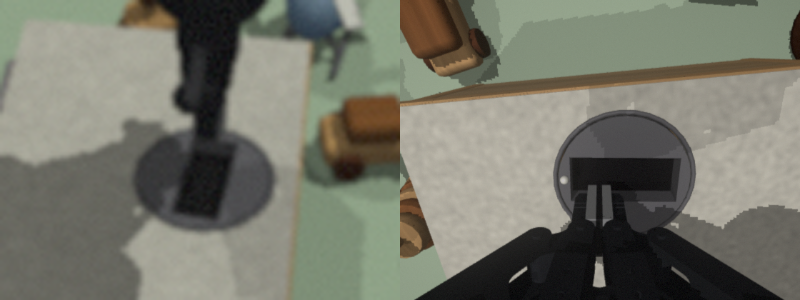

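The wrist view shows the fingertips near the slot, but the disc appears shifted from my prediction, so I'll fit it with an overlay.

```bash
cat > ov.py <<'E'
from h import *
d=read_camera('wrist'); s=robot.get_state(); im=d['frame'][:,:,::-1].copy()
print('net',[(np.round(r['centre'],1),round(r['p'],2)) for r in finder.landmark_of('catch_slot','wrist')[:1]])
print('cam',-d['R'].T@d['t'])
for cx,col in ((577,(0,0,255)),(571,(0,255,0))):
    c=np.array([cx,15.]); t=np.linspace(0,2*np.pi,60)
    pts=np.array([proj(d,[c[0]+46*np.cos(a),c[1]+46*np.sin(a),127]) for a in t])
    cv2.polylines(im,[pts.astype(int)],True,col,1)
    e=np.array([np.sin(.042),np.cos(.042)]);n=np.array([e[1],-e[0]])
    for z in (127,111):
        q=np.array([proj(d,[*(c+e*a*38+n*b*17),z]) for a,b in((1,1),(1,-1),(-1,-1),(-1,1))]); cv2.polylines(im,[q.astype(int)],True,col,1)
cv2.imwrite('pics/ov1.png',cv2.resize(im[120:360,150:450],None,fx=2.5,fy=2.5))
E
python3 ov.py
```

```text
net [(array([577.4,  14.1, 125.2]), 0.6)]
cam [492.33884611   2.12571926 293.31391786]
```

View pics/ov1.png

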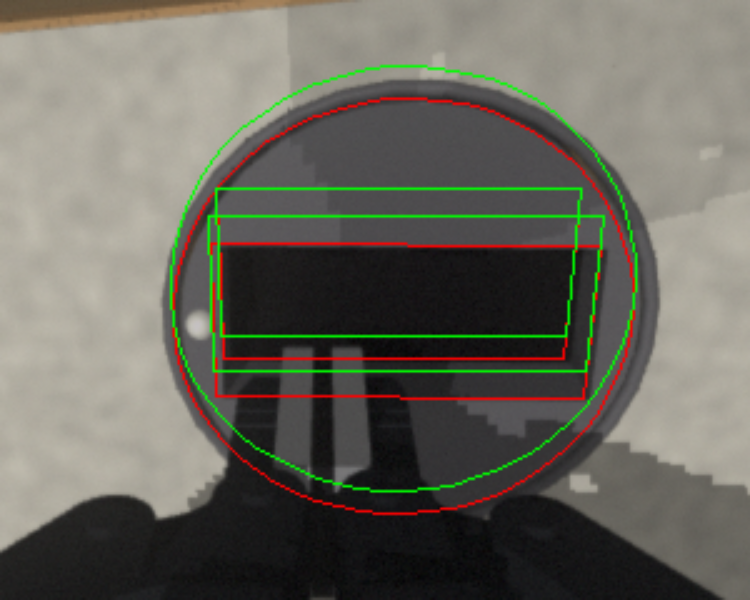

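The red outline, centre (577,15), fits both the slot and the disc. I insert now.

Request:
drive_tool --plan '[[[0.0005, 0, 0.006, 0, 0, 0, 0], [0.0005, 0, 0.012, 0, 0, 0, 0], [0.0005, 0, 0.017, 0, 0, 0, 0], [0.0005, 0, 0.021, 0, 0, 0, 0], [0.0005, 0, 0.025, 0, 0, 0, 0], [0.0005, 0, 0.028, 0, 0, 0, 0], [0.0005, 0, 0.031, 0, 0, 0, 0], [0.0005, 0, 0.034, 0, 0, 0, 0], [0.0005, 0, 0.034, 0, 0, 0, 0], [0.0005, 0, 0.034, 0, 0, 0, 0]]]'

```text
time: 9.7
position: [576.0, -1.1, 116.3]
eef_rot: [-3.142, 0.0, 3.1]
ft_force: [0.5, 0.5, -0.4]
grip_width: -0.001
```

```bash
python3 - <<'E'
from h import *
s=robot.get_state(); relto(s['position'],3.10); print(s['ft_force'])
# rows: theta catch rotation (from slot dir), pos = C + r*u + lead*t
R=Ro.from_euler('xyz',s['eef_rot']).as_matrix()
C=np.array([577,15.]);r=16
for dth in range(0,121,10):
    ps=np.radians(2.4+dth); u=-np.array([np.sin(ps),np.cos(ps)]); t=np.array([-np.cos(ps),np.sin(ps)])
    ld=min(6,dth*.6) 
    p=C+r*u+ld*t
    print(dth,np.round(p,1),np.round(R.T@np.append((p-s['position'][:2])/1000,0),4))
E
```

```text
pos [576.   -1.1 116.3] rot [-3.142  0.     3.1  ] q [-0.2   0.62  1.66 -0.    0.87 -1.72] t 9.7
shift m [0. 0. 0.] rotvec deg [-0.    0.   -0.01]
[ 0.45316103  0.49022283 -0.40617903]
0 [576.3  -1. ] [-0.0003  0.0001  0.    ]
10 [567.7   0.7] [ 0.0083  0.0014 -0.    ]
20 [565.4   2.5] [ 0.0108  0.0031 -0.    ]
30 [563.4   4.7] [ 0.0128  0.0052 -0.    ]
40 [561.8   7.2] [ 0.0145  0.0077 -0.    ]
50 [560.7  10. ] [ 0.0158  0.0104 -0.    ]
60 [560.   12.9] [ 0.0165  0.0133 -0.    ]
70 [559.9  15.9] [ 0.0167  0.0163 -0.    ]
80 [560.3  18.8] [ 0.0164  0.0192 -0.    ]
90 [561.3  21.7] [ 0.0156  0.0221 -0.    ]
100 [562.7  24.3] [ 0.0144  0.0248 -0.    ]
110 [564.5  26.6] [ 0.0126  0.0272 -0.    ]
120 [566.7  28.6] [ 0.0105  0.0293 -0.    ]
```

Inserted 11 mm with no contact force. I turn through the first half.

Request:
drive_tool --plan '[[[0.0042, 0.0007, 0, 0, 0, 5, 0], [0.0083, 0.0014, 0, 0, 0, 10, 0], [0.0096, 0.0022, 0, 0, 0, 15, 0], [0.0108, 0.0031, 0, 0, 0, 20, 0], [0.0118, 0.0042, 0, 0, 0, 25, 0], [0.0128, 0.0052, 0, 0, 0, 30, 0], [0.0137, 0.0064, 0, 0, 0, 35, 0], [0.0145, 0.0077, 0, 0, 0, 40, 0], [0.0152, 0.009, 0, 0, 0, 45, 0], [0.0158, 0.0104, 0, 0, 0, 50, 0]]]'

```text
time: 10.7
position: [562.2, 8.1, 117.1]
eef_rot: [3.141, 0.005, 2.225]
ft_force: [1.9, -5.1, 0.8]
grip_width: 0.0
```

```bash
python3 - <<'E'
from h import *
e=save('side','side5'); u,v=275,183
d=save('wrist','wrist5')
a=cv2.resize(e['frame'][v-50:v+40,u-60:u+60,::-1],(400,300),interpolation=cv2.INTER_CUBIC)
cv2.imwrite('pics/m5.png',np.hstack([a,cv2.resize(d['frame'][:,:,::-1],(400,300))]))
s=robot.get_state(); print(s['position'],s['eef_rot'],s['ft_force'],s['wrist_torque'],s['qpos'])
R=Ro.from_euler('xyz',s['eef_rot']).as_matrix()
C=np.array([577,15.]);r=16
base=C+np.array([560.7,10.])-C
for dth in range(50,121,10):
    ps=np.radians(2.4+dth); u=-np.array([np.sin(ps),np.cos(ps)]); t=np.array([-np.cos(ps),np.sin(ps)])
    p=C+r*u+6*t
    print(dth-50,np.round(R.T@np.append((p-base)/1000,0),4))
E
```

```text
[562.13565775   8.56012392 117.09949307] [3.14037686 0.0042557  2.22788413] [ 0.98868856 -4.34493533  1.18107013] [-0.73365216 -0.15662497  0.02327864] [-0.18247483  0.60138603  1.6948066  -0.00259784  0.84142207 -0.83783786]
0 [ 0. -0. -0.]
10 [ 0.0027  0.0013 -0.    ]
20 [ 0.0051  0.003  -0.    ]
30 [ 0.0072  0.0051 -0.    ]
40 [ 0.0089  0.0076 -0.    ]
50 [ 0.0101  0.0103 -0.    ]
60 [ 0.0109  0.0132 -0.    ]
70 [ 0.0111  0.0161 -0.    ]
```

View pics/m5.png

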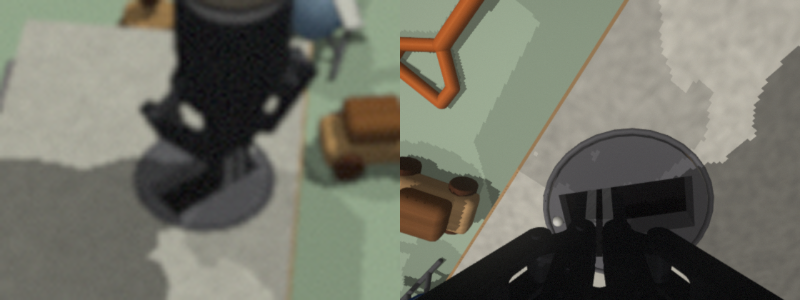

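The slot is following the fingers, about 10° behind, with low force. I continue.

Request:
drive_tool --plan '[[[0.0014, 0.0006, 0, 0, 0, 5, 0], [0.0027, 0.0013, 0, 0, 0, 10, 0], [0.0039, 0.0021, 0, 0, 0, 15, 0], [0.0051, 0.003, 0, 0, 0, 20, 0], [0.0062, 0.004, 0, 0, 0, 25, 0], [0.0072, 0.0051, 0, 0, 0, 30, 0], [0.0081, 0.0063, 0, 0, 0, 35, 0], [0.0089, 0.0076, 0, 0, 0, 40, 0], [0.0089, 0.0076, 0, 0, 0, 40, 0], [0.0089, 0.0076, 0, 0, 0, 40, 0]]]'

```text
time: 11.8
position: [561.2, 21.0, 116.7]
eef_rot: [3.141, 0.001, 1.532]
ft_force: [-1.0, -4.8, 3.1]
grip_width: -0.001
```

```bash
cat > l6.py <<'E'
from h import *
import sys
k=sys.argv[1]
e=save('side','side'+k); u,v=275,183
d=save('wrist','wrist'+k)
a=cv2.resize(e['frame'][v-50:v+40,u-60:u+60,::-1],(400,300),interpolation=cv2.INTER_CUBIC)
cv2.imwrite(f'pics/m{k}.png',np.hstack([a,cv2.resize(d['frame'][:,:,::-1],(400,300))]))
s=robot.get_state(); print(s['position'],s['eef_rot'],s['ft_force'],s['wrist_torque'],s['qpos'])
E
python3 l6.py 6
```

```text
[561.26088252  21.19621259 116.60459018] [3.14128958e+00 6.80796934e-04 1.53089030e+00] [-1.04321111 -4.05121039  4.27498944] [-0.74506465  0.26773864  0.00886746] [-1.60845836e-01  6.02590579e-01  1.69402077e+00 -8.54963334e-04
  8.44598493e-01 -1.20372312e-01]
```

View pics/m6.png

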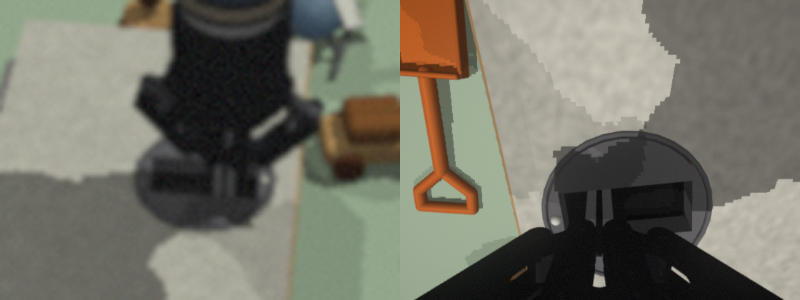

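Still about 8° short. I push further sideways, along tool x, until the force rises.

Request:
drive_tool --plan '[[[0.0005, 0, 0, 0, 0, 0, 0], [0.001, 0, 0, 0, 0, 0, 0], [0.0015, 0.0, 0, 0, 0, 0, 0], [0.002, 0.0, 0, 0, 0, 0, 0], [0.0025, 0.0, 0, 0, 0, 0, 0], [0.003, 0.0, 0, 0, 0, 0, 0], [0.0035, 0.0, 0, 0, 0, 0, 0], [0.004, 0.0, 0, 0, 0, 0, 0], [0.004, 0.0, 0, 0, 0, 0, 0], [0.004, 0, 0, 0, 0, 0, 0]]]'

```text
time: 12.9
position: [561.6, 22.0, 116.8]
eef_rot: [3.141, 0.006, 1.533]
ft_force: [-2.6, -15.3, 4.9]
grip_width: 0.005
```

```bash
python3 l6.py 7; python3 -c "
import cv2;a=cv2.imread('pics/wrist7.png');cv2.imwrite('pics/w7.png',cv2.resize(a[160:400,150:450],None,fx=2.5,fy=2.5))"
```

```text
[561.6625197   22.00777426 116.7682498 ] [3.14109094 0.00623511 1.5328208 ] [ -2.96843616 -14.57038203   4.71146287] [-2.4396705   0.50592707  0.04842184] [-0.15631854  0.60285012  1.69263699 -0.00819938  0.84488785 -0.11290542]
```

View pics/w7.png

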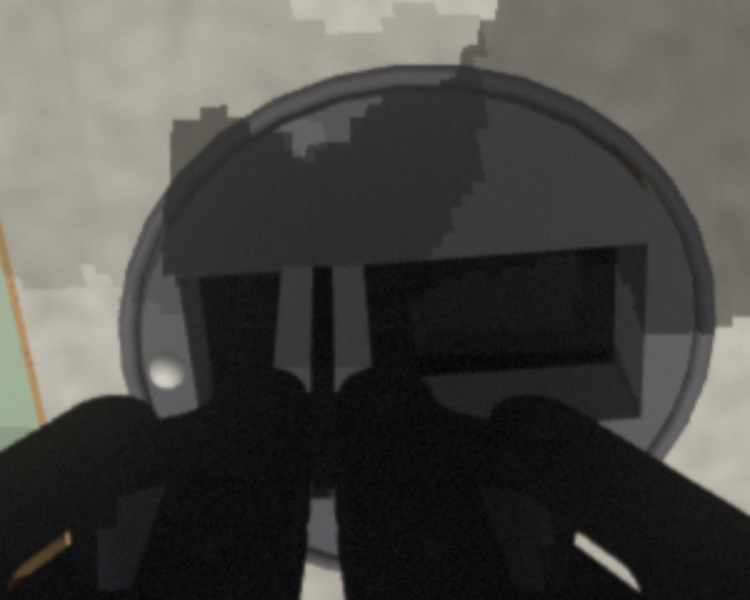

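```bash
cat > ang.py <<'E'
from h import *
def ang(d,p,q,z):
    a,b=ray(d,p,z),ray(d,q,z); v=b-a; print(np.round(a,1),np.round(b,1),'deg from x',np.degrees(np.arctan2(v[1],v[0])).round(2),np.linalg.norm(v).round(1))
E
python3 - <<'E'
from ang import *
d=read_camera('wrist')
c=lambda x,y:(150+x/2.5,160+y/2.5)
ang(d,c(182,275),c(645,243),127)
ang(d,c(642,415),c(645,243),127)
ang(d,c(42,420),c(0,218),126)
ang(d,c(425,373),c(612,362),111)
E
```

```text
[539.7  32.2 127. ] [614.2  35.2 127. ] deg from x 2.27 74.5
[616.3   1.9 127. ] [614.2  35.2 127. ] deg from x 93.67 33.3
[512.7   4.1 126. ] [511.4  43.  126. ] deg from x 91.9 39.0
[5.807e+02 3.000e-01 1.110e+02] [616.    1.4 111. ] deg from x 1.78 35.3
```

The slot is now square to the front edge within about 2°. I press a little harder to confirm it is the stop and not friction.

Request:
drive_tool --plan '[[[0.0005, 0, 0, 0, 0, 0, 0], [0.001, 0, 0, 0, 0, 0, 0], [0.0015, 0.0, 0, 0, 0, 0, 0], [0.002, 0.0, 0, 0, 0, 0, 0], [0.0025, 0.0, 0, 0, 0, 0, 0], [0.003, 0.0, 0, 0, 0, 0, 0], [0.003, 0.0, 0, 0, 0, 0, 0], [0.003, 0.0, 0, 0, 0, 0, 0], [0.003, 0.0, 0, 0, 0, 0, 0], [0.003, 0, 0, 0, 0, 0, 0]]]'

```text
time: 14.05
position: [561.7, 22.3, 116.8]
eef_rot: [3.141, 0.011, 1.534]
ft_force: [-3.4, -23.4, 4.8]
grip_width: -0.001
```

```bash
python3 l6.py 8
```

```text
[561.75493594  22.24807406 116.7929535 ] [3.14147725 0.01080915 1.5344773 ] [ -2.53483532 -24.31008855   4.20054993] [-3.89527843  0.6248792   0.13817196] [-0.15339362  0.60315459  1.69180568 -0.01433066  0.8453061  -0.10757381]
```

Hard stop confirmed: force rises with no further motion. Unload, lift straight out and back away.

Request:
drive_tool --plan '[[[-0.002, 0, 0, 0, 0, 0, 0], [-0.005, 0, 0, 0, 0, 0, 0], [-0.008, 0, 0, 0, 0, 0, 0], [-0.0095, 0, 0, 0, 0, 0, 0], [-0.0095, 0, 0, 0, 0, 0, 0], [-0.0095, 0, 0, 0, 0, 0, 0], [-0.0095, 0, -0.003, 0, 0, 0, 0], [-0.0095, 0, -0.007, 0, 0, 0, 0], [-0.0095, 0, -0.011, 0, 0, 0, 0], [-0.0095, 0, -0.016, 0, 0, 0, 0]]]'

```text
time: 15.15
position: [561.1, 19.3, 132.8]
eef_rot: [3.141, -0.0, 1.529]
ft_force: [0.1, 0.5, -0.2]
grip_width: 0.002
```

Request:
drive_tool --plan '[[[0, 0, -0.02, 0, 0, 0, 0], [0, 0, -0.05, 0, 0, 0, 0], [0, 0, -0.08, 0, 0, 0, 0], [0, 0, -0.1, 0, 0, 0, 0], [0, -0.03, -0.11, 0, 0, 0, 0], [0, -0.06, -0.11, 0, 0, 0, 0], [0, -0.09, -0.11, 0, 0, 0, 0], [0, -0.12, -0.11, 0, 0, 0, 0], [0, -0.14, -0.11, 0, 0, 0, 0], [0, -0.14, -0.11, 0, 0, 0, 0]]]'

```text
time: 16.15
position: [418.0, 25.7, 242.5]
eef_rot: [-3.139, -0.0, 1.529]
ft_force: [-0.3, 0.1, 0.2]
grip_width: -0.003
```

```bash
python3 - <<'E'
from h import *
s=robot.get_state(); print(s['position'],s['ft_force'],s['time'])
e=save('side','side9');d=save('top','top9')
cv2.imwrite('pics/m9.png',np.hstack([cv2.resize(e['frame'][:,:,::-1],(400,300)),cv2.resize(e['frame'][120:270,180:380,::-1],(400,300),interpolation=cv2.INTER_CUBIC)]))
for n in ['lid_front','catch_slot','globe','abacus','shovel','car']:
  print(n,[(np.round(r['centre'],1),round(r['p'],2)) for r in finder.landmark_of(n,'side')[:1]])
E
```

```text
[417.98486689  25.70861125 242.53026504] [-0.31796992  0.1440655   0.24537743] 16.15
lid_front [(array([507.7,  13.2, 126.3]), 0.59)]
catch_slot [(array([581. ,  18.9, 127.6]), 0.57)]
globe [(array([4.791e+02, 2.434e+02, 4.000e-01]), 0.85)]
abacus [(array([672.2, 262.5,  -1.5]), 0.78)]
shovel [(array([396.6,  54.5,   2.1]), 0.67)]
car [(array([ 453.8, -151.1,    1.8]), 0.58)]
```

View pics/m9.png

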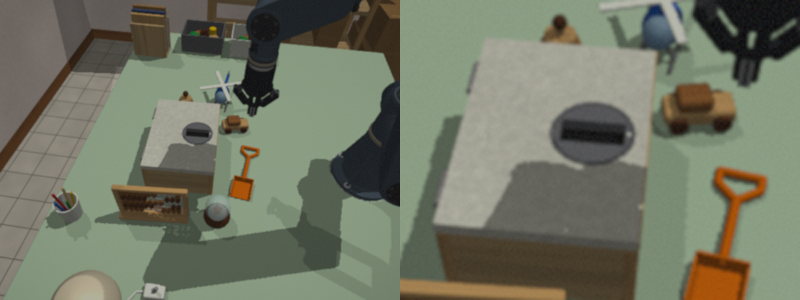

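View pics/top9.png

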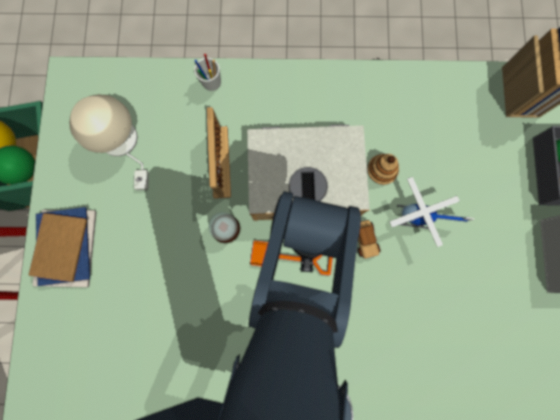

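The pip now points to the front, the slot is square, the lid is flat and the toys are in place. One numeric check before handing in.

```bash
python3 - <<'E'
from h import *
d=read_camera('side'); g=d['frame'].max(2).astype(int); u,v=proj(d,[577,16,118]).astype(int)
dark=(g<45).astype(np.uint8); n,l,st,ce=cv2.connectedComponentsWithStats(dark,connectivity=4)
w=l[v-4:v+5,u-4:u+5]; k=np.bincount(w[w>0]).argmax(); print(st[k])
ys,xs=np.where(l==k); P=np.array([ray(d,(x,y),111)[:2] for x,y in zip(xs,ys)])
e=np.linalg.eigh(np.cov(P.T))[1][:,1]; print('slot deg from x',np.degrees(np.arctan(e[1]/e[0])),P.mean(0))
m=finder.cut_out('lid_front','side')[0]['pixels'].astype('uint8')
c=max(cv2.findContours(m,0,1)[0],key=cv2.contourArea); q=cv2.approxPolyDP(c,5,True)[:,0]
print([(p.tolist(),np.round(ray(d,p,126)[:2],0).tolist()) for p in q])
E
```

```text
[261 181  31  11 235]
slot deg from x 1.7670429059013348 [577.85596672   8.36596456]
[([224, 140], [732.0, -116.0]), ([197, 234], [719.0, 184.0]), ([299, 244], [503.0, 175.0]), ([308, 147], [516.0, -126.0])]
```

```bash
python3 -c "
from h import *
print(workorder.hand_in())"
```

```text
the job is handed in; nothing more can be done
None
```

The toy bin is shut and locked, and I handed the job in at about 16 s of the 42 s allowed. Hand-in reports no verdict, so this rests on my own checks.

- **Lid:** I pushed it down with the closed fingertips near the front edge. It stopped at z = 126.0 mm under 14 N, which is its shut height.
- **Catch:** I set the closed fingertips 11 mm deep in the slot, about 16 mm off its centre, and swung the catch clockwise to its stop. At the stop the force rose from 15 to 24 N with only 0.3 mm of movement. I then unloaded, lifted straight out and backed away to z = 242 mm, where the force read zero.
- **Locked angle:** In the last pictures the pip points to the front. The slot lies at about 1.8°, against about 2.5° for the lid's side edges, so it is square within about 1°.
- **Lid after locking:** The front edge was found at about 126 mm, so it is still shut.
- **Toys and switch:** The globe, abacus, shovel and car were found within about 6 mm of where they started. By eye, the helicopter, stacker and lamp switch look unchanged; I did not measure those.
- **Disagreement:** The views differed by up to about 5 mm on the slot's centre. It turned out to be nearer y = 18 mm than the 15 mm I used, and the slot's clearance covered that.

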